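# Fit the bayonet lamp insert and hold it for locking

### The arm

A 7-joint arm with a two-finger parallel gripper is mounted at the origin on a cart in front of the work surface, level with it; the furniture and walls round the work are solid. World frame = base frame: x ahead of the robot, y to its left, z up, the work surface at z = 0. Lengths are in m, angles in rad, forces in N, time in s.
With the tool pointing down it reaches from about 0.35 to 0.9 m from the base axis. Payload 19.9 kg.
Tool frame: the origin (TCP) lies on the centre line of the jaws, within the pads' length; the fingertips stand manip.tips_ahead ahead of it and the grasp point (between the pads) lies 6 mm ahead of it (manip.tips_ahead is the distance from the TCP to the fingertips, in m); z points along the fingers, y is the line along which they close (so a half turn about z gives the same grasp; the last joint's range is limited). The gripper opens to 85 mm and grips with 20 to 120 N. Pads are 22 mm wide; open, the fingers measure 114 mm over their backs; the gripper's body (76 mm by 85 mm) begins 54 mm behind the grasp point. The pads swing forward as they close: fully open they stand 13 mm farther back than shut.
Start: joints at [-0.042, 0.417, -0.01, 1.614, 0.005, 1.111, -0.053], TCP at [0.625, 0, 0.256] pointing down, gripper open.
Joint ranges: [-2.81, 2.81], [-0.39, 2.02], [-1.27, 1.25], [0.06, 2.57], [-1.19, 4.33], [0.19, 2], [-2.82, 2.82]. Speed limits (rad/s): [1.89, 1.89, 2.39, 2.39, 3.01, 3.01, 3.01].

### API

Orientations are given as a unit quaternion [w, x, y, z].
In Python, from bench import telemetry, capture, order, manip gives the robot as it stands.
- The arm moves only by the tool send_rows, never from a script. Its argument "commands" is a list that holds one entry, the list of rows, each a list of 7 numbers: the turn, a rotation vector about the world's x, y, z in degrees, then the shift along the world's x, y, z in mm, then the finger opening in mm, from 0 to 85.4. A call has 1 to 12 rows; each row shifts and turns the commanded pose from where the row before left it; what a row does not reach is not made up. A row lasts 1/10 s, in which the tool goes at most 50 mm and 8.59 degrees, less where a joint would pass 70% of its speed; a pose out of reach is approached as far as the arm can. A call is refused whole if a number of a shift passes 50 or a number of a turn 8.59, either way. A call with a gripper value outside its range is refused whole. The fingers move at their own pace and stop on an object; "squeeze" is the grip in N (left out, the last holds). Time passes only in rows, so rows that do not move let the fingers close. It gives the time, the measured TCP pose, the force, the opening and the grip force at its end, in the units of the state.
- telemetry.get_obs(): the state, without advancing time (a new reading comes with each control period).
- capture(name): name is "scene" or "side" or "wrist"; returns a dict with "image" (384x512x3 uint8, red, green, blue), "z_map" (384x512 float32, m along the optical axis (not along the pixel's ray), 0 where there is no reading), "intrinsics" (3x3 intrinsics, pixels), "rvec" (rotation vector, rad) and "tvec" (3), from world to camera coordinates, as OpenCV has them; the wrist camera has in their place "mount" (4x4, takes a point from camera to tool coordinates, whose origin is the TCP and whose axes are the flange's). Camera axes: x right, y down, z forward; pixel columns grow to the right and rows downward; lengths in m; the calibration is good to about 2 mm. A picture is of the moment at which its call begins: read the wrist's pose just before it.
- order.job_done(): hands the job in; it is judged then, once.
The state is a dict: "time_s": time; "q": joint angles; "dq": joint speeds; "joint_efforts": joint torques, N m; "ee_pos": TCP position; "tcp_rot": TCP orientation; "wrist_force": force on the tool from outside, world axes, zero at the start; "moment": the same for the moment, N m; "opening": finger opening in m; "gripper_force": force on a finger pad.
Only numpy, scipy, OpenCV 4.12 (cv2) and the standard library are available. Lean on these libraries where they do the work, as an engineer would, in place of code of your own. Each camera call takes 0.05 s, during which the arm holds its last target. There are 200 camera calls.

### The job

Put the broken lamp insert (the one with a lug missing) into the reject bin and let go of it there. Then fit the good insert into the lamp socket: lugs down through the entry slots, push it straight in against the spring until the lugs are below the plate, and only then turn it clockwise (seen from above) to its stop, a bit under a quarter turn; finish while still gripping and holding it there, because it springs back out until the locking screw is tightened. Leave the other things on the table where they are.

Things in the scene. Friction and masses are not known exactly. Their poses are not given: they have to be found in the camera images.
- good_insert: sound lamp insert, upright in the tray, 78 mm tall, 100 to 200 g. Origin: centre of its underside, z up its axis. Barrel 30 mm diameter, chamfered foot, z = 0 to 33 mm; collar 39 mm diameter, z = 33 to 37; bar grip z = 37 to 71, 34 mm long in y, 24 mm wide in x (grip across x, from above); thin terminals to 78. TWO lugs (see its lug point). Same after a half turn about z
- good_lugs (a point): on the good insert's axis, 15 mm above its underside, mid-height of its two aluminium lugs. They point along the insert's +x and -x, tips 28 mm from the axis, each 9 mm wide and 10 mm high (10 to 20 mm above the underside)
- broken_insert: the reject: same insert, sizes and origin, but the lug on its +x side is broken off, so it has only ONE lug (on its -x). Stands in the same tray; which place holds which insert varies
- lamp_socket: lamphouse fixed to the table. Origin: centre of its underside, z up. 90 mm square base plate, black finned round body 81 mm diameter, short collector tube toward its +x, backed-off locking thumbscrew on its -y, top 70 mm high. The insert enters from above with its x axis along the socket's x axis, either way round
- socket_mouth (a point): centre of the upward mouth, level with the top of the 10 mm thick aluminium bayonet plate, 70 mm above the table. Bore 33 mm diameter, two entry slots 14 mm wide along the socket's +x and -x, reaching 29.5 mm from the axis
- spring_rest (a point): on the socket's axis, 46 mm above its origin: where the insert's underside is when its lugs first meet the sprung contact ring. 6 mm lower the lugs are clear below the plate; 9 mm lower its collar meets the plate. Pushing takes 4 to 8 N. Then it turns clockwise from above to a stop about 1.4 rad (80 degrees) from entry
- contact_carrier (a joint): how far the spring contact carrier inside the socket is pressed down, m: 0 at rest, 0.006 when the lugs just clear the plate, 0.009 with the insert's collar on the plate
- contact_ring (a joint): how far the insert has turned the contact ring in the socket clockwise (seen from above), rad: 0 at rest (its lug pockets under the slots), 1.33 at the stop. The insert leads it by about 0.07 rad of play. A spring turns it back: 0.07 N m at 0, 0.19 N m at the stop
- spares_tray: dark steel tray, fixed, 84 mm (x) by 200 mm (y), rim 12 mm high, floor 4 mm thick; origin: centre of its underside
- reject_bin: grey open bin, fixed, 110 by 110 mm, walls 36 mm high and 3 mm thick, floor 3 mm thick; origin: centre of its underside
- spacer: bystander: small brass spacer, 19 mm in diameter, 25 mm tall, in the tray between the inserts; origin under its centre
- hex_key: bystander: black hex key, 31 by 88 by 5 mm, on the table near the socket
- post_holder: bystander: black post holder with thumb screw, 38 by 25 by 50 mm, stands on the table
- screw_tin: bystander: round tin, 62 mm in diameter, 30 mm tall
- objective: bystander: objective canister with clear cap, 38 mm in diameter, 52 mm tall, behind the tray
- tape_roll: bystander: roll of tape lying flat, 67 mm in diameter, 12 mm tall, behind the tray
- marker: bystander: marker pen lying behind the tray, 133 mm long, 16 mm thick
- magnet_stage: furniture, fixed, not to be touched: white magnet stage under the microscope, left of the tray and behind the socket; its top, coils and the microscope begin about x = 0.53, y = -0.03 and stand above 130 mm. Its leads hang at y = 0.24 to 0.45, x = 0.31 to 0.6, up to 240 mm high. Origin: centre of its underside
There are look-alikes about, which are no part of the job. What is shaped like the good_insert but pink is not meant.

How it is judged:
By the outcome, as a careful person would: the job done as asked, in the order asked, and still so for the second after the job is handed in, while the arm keeps its last pose, push and grip.
It also fails if it takes over 64 s, if anything falls off the work surface, if the arm or the gripper's body presses on something with over 40 N, if the wrist force passes 120 N, or if a joint passes its speed limit or range.

## Working session

There is one attempt and no reset: what is moved stays moved. The work goes in short steps, Python scripts to look and compute and a tool call to move; the robot and the scene stay as the last step left them, time stands still between calls to the robot, and variables do not carry over. Pictures are saved under pics/ and viewed, at most 10 in all, crops included, and the job is handed in when it is done.

Besides the shell and the picture viewer there is one more tool, called after ">>>" as name([rows], argument=value, ...), one row to a line, values as JSON. send_rows: Moves the arm, as the interface text tells. Its arguments: {"type":"object","properties":{"commands":{"type":"array","items":{"type":"array","items":{"type":"array","items":{"type":"number"}}}},"squeeze":{"type":"number"}},"required":["commands"]}

```bash
ls; mkdir -p pics; cat > h.py <<'E'
import numpy as np, cv2
from scipy.spatial.transform import Rotation as R
from bench import telemetry, capture, order, manip
def cloud(name):
    o=telemetry.get_obs(); c=capture(name); K=c['intrinsics']; z=c['z_map']
    v,u=np.indices(z.shape); P=np.stack([(u-K[0,2])/K[0,0]*z,(v-K[1,2])/K[1,1]*z,z],-1)
    if name=='wrist':
        M=np.array(c['mount']); q=np.array(o['tcp_rot']); Rt=R.from_quat(q[[1,2,3,0]]).as_matrix()
        W=(P@M[:3,:3].T+M[:3,3])@Rt.T+np.array(o['ee_pos'])
    else:
        Rm=cv2.Rodrigues(np.array(c['rvec'],float))[0]; W=(P-np.array(c['tvec']).ravel())@Rm
    W[z==0]=np.nan
    return c['image'],W
def save(n,im,s=1.5): cv2.imwrite('pics/'+n,cv2.resize(im,None,fx=s,fy=s,interpolation=cv2.INTER_CUBIC)[:,:,::-1])
E
python3 - <<'E'
from h import *
o=telemetry.get_obs(); print(o, manip.tips_ahead)
for n in('scene','side','wrist'):
    im,W=cloud(n); np.savez(n,im=im,W=W); save(n+'0.png',im)
E
```

```text
pics
{'time_s': 0.0, 'q': array([-0.04151586,  0.41797289, -0.01030222,  1.61416678,  0.00468174,
        1.1107122 , -0.0530092 ]), 'dq': array([ 0.00101066, -0.00018739,  0.00038854,  0.00160156, -0.00142073,
        0.00052821, -0.00124545]), 'joint_efforts': array([ 3.43503270e-04, -8.64444852e+01,  6.79280274e-01, -4.34903777e+01,
        1.92400004e-02,  7.37222959e-03,  1.31192037e-04]), 'ee_pos': array([6.24681991e-01, 5.61081475e-06, 2.55664039e-01]), 'tcp_rot': array([-4.08994889e-04,  7.07104508e-01,  7.07108785e-01, -4.62788299e-04]), 'wrist_force': array([-3.96605926e-01, -3.91796850e-04, -2.74414799e-01]), 'moment': array([-0.00725517,  0.00775224,  0.0263966 ]), 'gripper_force': 0.0, 'opening': 0.08563631337901373} 0.025
```

View pics/scene0.png

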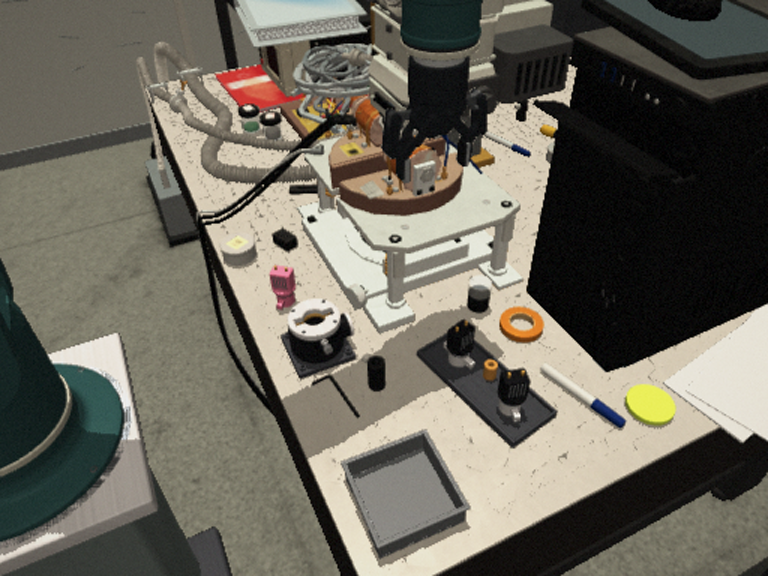

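View pics/side0.png

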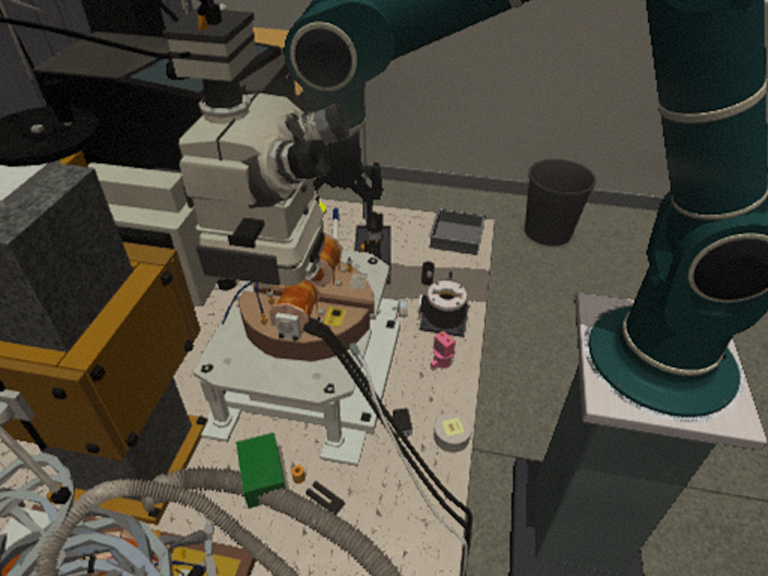

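View pics/wrist0.png

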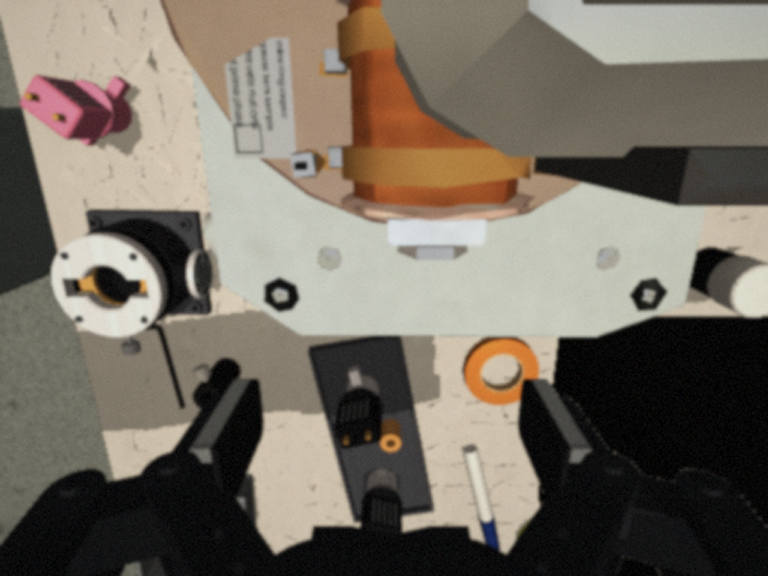

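The scene view shows the tray at (485,388), with two black inserts at (460,340) and (513,388) and the spacer between them at (490,369). The bin is at (405,490), the socket at (317,330) and the pink look-alike at (282,285). The wrist view shows the socket mouth at (110,285), with its slots running left and right, and the tray at (370,430).

```bash
python3 - <<'E'
from h import *
d=np.load('scene.npz'); im,W=d['im'],d['W']
def at(u,v,r=2): u=int(u/1.5);v=int(v/1.5); print((u,v),np.nanmedian(W[v-r:v+r+1,u-r:u+r+1].reshape(-1,3),0).round(3))
print('scene');[at(*p) for p in[(315,312),(405,490),(461,328),(513,372),(490,365),(376,360),(283,272),(345,435),(465,505),(418,352),(553,408),(513,440),(478,290)]]
d=np.load('wrist.npz'); im,W=d['im'],d['W']
print('wrist');[at(*p) for p in[(75,260),(145,310),(357,430),(348,375),(380,485),(240,375)]]
# socket plate fit
for n in('scene','side','wrist'):
    d=np.load(n+'.npz'); im,W=d['im'].astype(int),d['W']
    m=(W[...,2]>.064)&(W[...,2]<.078)&(W[...,0]<.53)&(W[...,0]>.3)&(W[...,1]>-.1)&(W[...,1]<.15)&(im.min(-1)>110)
    p=W[m]; 
    if len(p)>20:
        (c,r)=cv2.minEnclosingCircle(p[:,:2].astype(np.float32)); print(n,len(p),p.mean(0),c,r)
E
```

```text
scene
(210, 208) [ 0.43  -0.004  0.064]
(270, 326) [ 0.434 -0.286  0.005]
(307, 218) [ 0.598 -0.14   0.077]
(342, 248) [ 0.617 -0.239  0.076]
(326, 243) [ 0.623 -0.181  0.03 ]
(250, 240) [ 0.475 -0.116  0.047]
(188, 181) [0.413 0.093 0.072]
(230, 290) [ 0.399 -0.181  0.001]
(310, 336) [ 0.478 -0.35   0.038]
(278, 234) [ 0.553 -0.097  0.006]
(368, 272) [ 0.665 -0.272  0.012]
(342, 293) [ 0.59  -0.291  0.012]
(318, 193) [ 0.678 -0.06   0.051]
wrist
(50, 173) [0.406 0.003 0.07 ]
(96, 206) [ 0.447 -0.035  0.07 ]
(238, 286) [ 0.599 -0.133  0.075]
(232, 250) [ 0.585 -0.124  0.004]
(253, 323) [ 0.614 -0.228  0.031]
(160, 250) [ 0.486 -0.124  0.005]
scene 670 [ 0.42451061 -0.00740908  0.07126235] (0.4247931241989136, 0.02909620851278305) 0.08829382061958313
side 307 [ 0.42590652 -0.01340067  0.06996716] (0.4285241961479187, 0.024105053395032883) 0.08330759406089783
wrist 3596 [0.42257521 0.006997   0.0701291 ] (0.41593819856643677, 0.03201896324753761) 0.08850123733282089
```

>>> send_rows([
  [[0,0,0,-3,-45,10,85],[0,0,0,-3,-45,10,85],[0,0,0,-3,-45,10,85],[0,0,0,-3,-45,10,85],[0,0,0,-3,-45,5,85],[0,0,0,-3,-30,0,85],[0,0,0,0,0,0,85],[0,0,0,0,0,0,85]],
])

```text
time_s: 0.95
ee_pos: [0.6067, -0.2552, 0.3008]
tcp_rot: [-0.0, 0.707, 0.707, -0.0]
wrist_force: [0.4, 1.3, -0.3]
opening: 0.085
gripper_force: 0.0
```

```bash
python3 - <<'E'
from h import *
im,W=cloud('wrist'); np.savez('wrist1',im=im,W=W); 
im2=np.load('scene.npz')['im']
a=cv2.resize(im,(792,594))
save('w1.png',im)
save('sc1.png',im2[205:300,270:380],6)
E
```

```text
(no output)
```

View pics/w1.png

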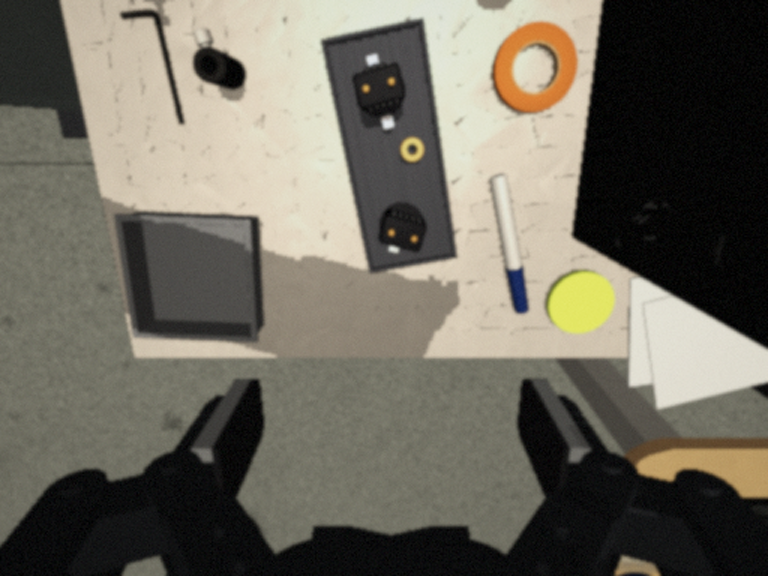

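View pics/sc1.png

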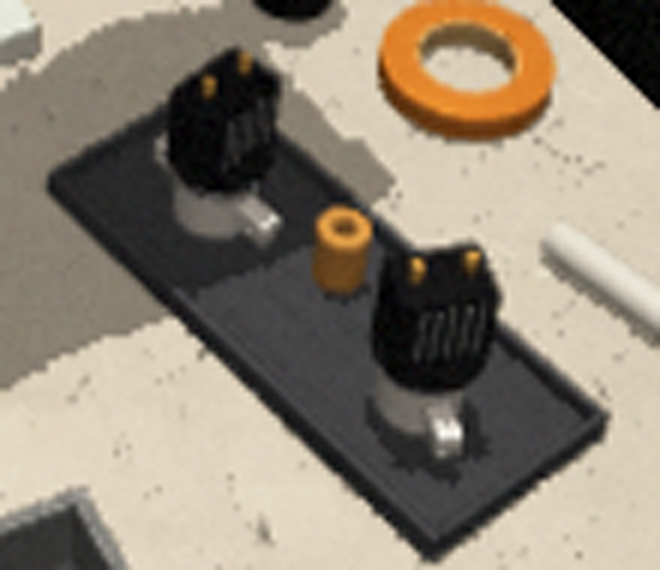

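In the wrist view the tray inserts are at (380,90) and (403,228). The far one has lugs on both sides, at (373,60) and (387,123), so it is the good one. The near one has a single lug at (393,249) and nothing on its +y side, so it is the broken one. The enlarged crop agrees with this. The pink one is not meant. Next I measure poses.

```bash
cat > m.py <<'E'
from h import *
def rect(W,im,c,zlo,zhi,r=.03):
    m=(W[...,2]>zlo)&(W[...,2]<zhi)&(np.hypot(W[...,0]-c[0],W[...,1]-c[1])<r)
    p=W[m][:,:2]; (cc,s,a)=cv2.minAreaRect((p*1000).astype(np.float32)); print(len(p),'rect',np.round(cc,1),np.round(s,1),round(a,1),'z',np.median(W[m][:,2]).round(4))
    return p
def lugs(W,im,c):
    m=(W[...,2]>.012)&(W[...,2]<.032)&(im.min(-1)>130)&(np.hypot(W[...,0]-c[0],W[...,1]-c[1])<.045)
    n,l=cv2.connectedComponents(m.astype(np.uint8))
    for i in range(1,n):
        p=W[l==i]
        if len(p)>8: print('  lug',len(p),(p.mean(0)*1000).round(1))
E
python3 - <<'E'
from m import *
d=np.load('wrist1.npz'); im,W=d['im'],d['W']
for c in((.598,-.14),(.617,-.238)):
    rect(W,im,c,.068,.080); rect(W,im,c,.06,.09); lugs(W,im,c)
m=(W[...,2]>.025)&(W[...,2]<.045)&(W[...,0]<.52)&(W[...,1]<-.17)
print(cv2.minAreaRect((W[m][:,:2]*1000).astype(np.float32)))
# socket from first wrist view: plate ring
d=np.load('wrist.npz'); im,W=d['im'],d['W']
m=(abs(W[...,2]-.07)<.006)&(W[...,0]<.48)&(W[...,1]<.04)&(W[...,1]>-.06)
n,l,s,_=cv2.connectedComponentsWithStats(m.astype(np.uint8)); i=1+np.argmax(s[1:,4]); p=W[l==i][:,:2]*1000
print(len(p),cv2.minEnclosingCircle(p.astype(np.float32)))
g=np.zeros((300,300),np.uint8)
q=((p-[340,-110])*2).round().astype(int); q=q[(q>=0).all(1)&(q<300).all(1)]; g[q[:,1],q[:,0]]=255
g=cv2.morphologyEx(g,cv2.MORPH_CLOSE,np.ones((5,5)))
cs,h=cv2.findContours(g,cv2.RETR_CCOMP,cv2.CHAIN_APPROX_NONE)
for k,c in enumerate(cs):
    if len(c)>60: print('hole' if h[0][k][3]>=0 else 'outer',cv2.contourArea(c)/4,np.array(cv2.minAreaRect(c)[0])/2+[340,-110],np.array(cv2.minAreaRect(c)[1])/2,cv2.minAreaRect(c)[2])
E
```

```text
778 rect [ 599.1 -137.7] [33.9 25.3] 14.6 z 0.0751
824 rect [ 599.1 -137.7] [33.9 25.3] 14.6 z 0.0751
  lug 46 [ 593.  -114.    24.3]
  lug 51 [ 605.  -160.9   24.2]
586 rect [ 616.4 -242.3] [25.  34.1] 73.9 z 0.075
640 rect [ 616.4 -242.3] [25.2 34. ] 74.5 z 0.075
  lug 20 [ 609.3 -267.2   24.2]
((427.49700927734375, -292.9805908203125), (116.01802825927734, 116.38372039794922), 87.42406463623047)
3169 ((422.39349365234375, -17.388322830200195), 39.297122955322266)
outer 4491.5 [423.45757294 -17.4548645 ] [76.87770081 76.60733032] 57.2647705078125
hole 1271.125 [423.  -17.5] [60. 33.] 0.0
```

>>> send_rows([
  [[0,0,8.25,1,2,-15,60],[0,0,8.25,1,2,-20,60],[0,0,8.25,1,2,-20,60],[0,0,8.25,1,2,-20,60],[0,0,8.25,1,2,-20,60],[0,0,8.25,1,1,-20,60],[0,0,8.25,1,1,-20,60],[0,0,8.25,1,1,-20,60],[0,0,8.25,1.7,0,-15,60],[0,0,0,0,0,0,60],[0,0,0,0,0,0,60]],
])

```text
time_s: 2.1
ee_pos: [0.617, -0.2411, 0.1317]
tcp_rot: [0.0, 0.139, 0.99, 0.0]
wrist_force: [-0.4, -0.8, 0.3]
opening: 0.0602
gripper_force: 0.0
```

```bash
python3 - <<'E'
from m import *
o=telemetry.get_obs(); print(o['ee_pos'],o['q'],o['opening'])
im,W=cloud('wrist'); np.savez('wrist2',im=im,W=W)
for c in((.598,-.14),(.617,-.238)): rect(W,im,c,.068,.080); lugs(W,im,c)
save('w2.png',im,1)
E
```

```text
[ 0.61698829 -0.24110861  0.13165088] [ 0.4614069   0.62020006 -0.1910083   1.6055185   0.13767544  0.92910692
  1.51517083] 0.06023395246189733
2346 rect [ 597.8 -138.3] [34.  25.4] 15.0 z 0.0753
  lug 11 [ 588.2 -113.1   24.3]
  lug 170 [ 603.6 -160.2   24.4]
1812 rect [ 615.1 -242.6] [25.2 34.2] 74.9 z 0.0753
  lug 74 [ 609.  -266.    24.4]
```

>>> send_rows([
  [[0,0,0,-0.6,-0.7,-20,60],[0,0,0,-0.5,-0.6,-20,60],[0,0,0,0,0,-15,60],[0,0,0,0,0,-7.5,60],[0,0,0,0,0,0,60],[0,0,0,0,0,0,20],[0,0,0,0,0,0,20],[0,0,0,0,0,0,20],[0,0,0,0,0,0,20],[0,0,0,0,0,0,20]],
], squeeze=50)

```text
time_s: 3.15
ee_pos: [0.616, -0.2434, 0.0697]
tcp_rot: [0.001, 0.137, 0.991, -0.0]
wrist_force: [-1.2, 0.4, 6.1]
opening: 0.0234
gripper_force: 49.1
```

>>> send_rows([
  [[0,0,0,0,0,20,20],[0,0,0,0,0,35,20],[0,0,0,-25,-6,15,20],[0,0,0,-35,-10,0,20],[0,0,0,-40,-10,0,20],[0,0,0,-40,-10,0,20],[0,0,0,-30,-8,0,20],[0,0,0,-18,-6,0,20],[0,0,0,0,0,-20,20],[0,0,0,0,0,-25,20],[0,0,0,0,0,-12,20],[0,0,0,0,0,-8,20]],
])

```text
time_s: 4.35
ee_pos: [0.4275, -0.2931, 0.0731]
tcp_rot: [-0.0, 0.137, 0.991, 0.0]
wrist_force: [0.8, -0.8, -1.1]
opening: 0.0234
gripper_force: 49.5
```

>>> send_rows([
  [[0,0,0,0,0,0,20],[0,0,0,0,0,0,20],[0,0,0,0,0,0,45],[0,0,0,0,0,0,45],[0,0,0,0,0,0,45]],
])

```text
time_s: 4.85
ee_pos: [0.4278, -0.2935, 0.0742]
tcp_rot: [0.0, 0.137, 0.991, -0.0]
wrist_force: [-0.2, -0.8, 0.2]
opening: 0.045
gripper_force: 0.0
```

>>> send_rows([
  [[0,0,0,0,0,25,45],[0,0,0,0,0,40,45],[0,0,0,0,0,45,45],[0,0,-8.25,0,20,35,45],[0,0,-8.25,0,20,0,45],[0,0,-8.25,0,20,0,45],[0,0,-8.25,0,20,0,45],[0,0,-8.25,0,20,0,45],[0,0,-8.25,0,20,0,45],[0,0,-8.25,0,20,0,45],[0,0,-8.25,-5,20,0,45],[0,0,-8.25,0,20,0,45]],
])

```text
time_s: 6.05
ee_pos: [0.4222, -0.1125, 0.219]
tcp_rot: [0.0, 0.709, 0.705, -0.0]
wrist_force: [0.6, 0.7, -0.6]
opening: 0.0448
gripper_force: 0.0
```

```bash
cat >> m.py <<'E'
def socket(W,s=4):
    m=(abs(W[...,2]-.07)<.006)&(W[...,0]<.49)&(W[...,1]<.04)&(W[...,1]>-.08)&(W[...,0]>.36)
    n,l,st,_=cv2.connectedComponentsWithStats(m.astype(np.uint8)); i=1+np.argmax(st[1:,4]); p=W[l==i][:,:2]*1000
    print(len(p),'plate z',np.median(W[l==i][:,2]),'outer',cv2.minEnclosingCircle(p.astype(np.float32)))
    g=np.zeros((120*s,120*s),np.uint8); o=[360,-80]
    q=((p-o)*s).round().astype(int); q=q[(q>=0).all(1)&(q<120*s).all(1)]; g[q[:,1],q[:,0]]=255
    g=cv2.morphologyEx(g,cv2.MORPH_CLOSE,np.ones((2*s+1,2*s+1)))
    cs,h=cv2.findContours(g,cv2.RETR_CCOMP,cv2.CHAIN_APPROX_NONE)
    for k,c in enumerate(cs):
        if cv2.contourArea(c)/s/s>500:
            r=cv2.minAreaRect(c); M=cv2.moments(c); pc=c[:,0]/s+o; mu=cv2.fitEllipse(c)
            ang=.5*np.degrees(np.arctan2(2*M['mu11'],M['mu20']-M['mu02']))
            print('hole' if h[0][k][3]>=0 else 'outer',cv2.contourArea(c)/s/s,'rect',np.array(r[0])/s+o,np.array(r[1])/s,r[2],'cent',np.array([M['m10'],M['m01']])/M['m00']/s+o,'moment ang',ang,'ell',np.array(mu[0])/s+o)
E
python3 - <<'E'
from m import *
o=telemetry.get_obs(); print(o['ee_pos'],o['q'][6])
im,W=cloud('wrist'); np.savez('wrist3',im=im,W=W); socket(W)
save('w3.png',im)
print(capture('wrist')['mount'].round(3))
im,W=cloud('scene'); np.savez('scene3',im=im,W=W)
E
```

```text
[ 0.42215196 -0.11252346  0.21901526] 0.15758845805892496
5415 plate z 0.07043521086664056 outer ((422.4862060546875, -18.08968162536621), 38.63926696777344)
outer 4522.40625 rect [422.68750763 -18.0625    ] [76.19075012 76.72108459] 45.0 cent [422.50133997 -18.13716023] moment ang -67.54381254767796 ell [422.50515747 -18.13401031]
hole 1252.375 rect [422.5  -18.25] [59. 33.] 0.0 cent [422.51908249 -18.28637256] moment ang -0.9273652650803547 ell [422.52057266 -18.3059845 ]
[[-0.001 -0.946 -0.325  0.085]
 [ 1.    -0.001  0.001 -0.   ]
 [-0.001 -0.325  0.946 -0.118]
 [ 0.     0.     0.     1.   ]]
```

View pics/w3.png

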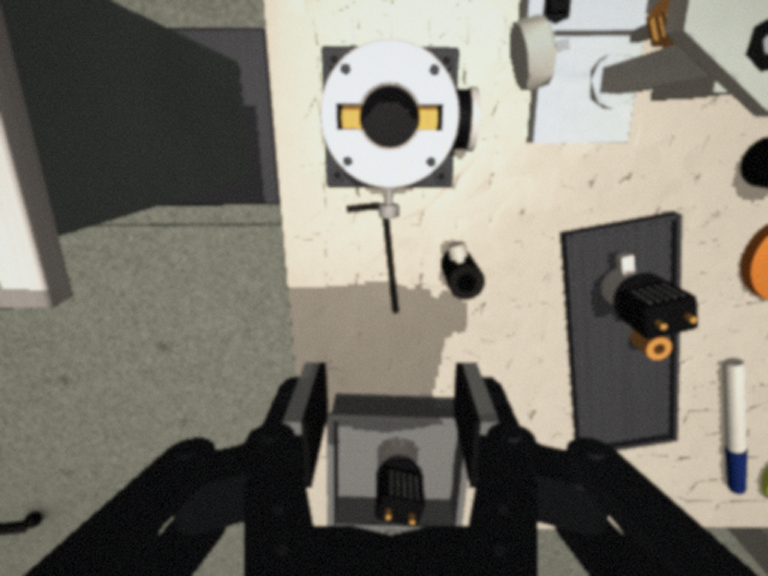

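The broken insert stands in the bin at (400,490). The socket mouth is at (388,117), with its slots along world x. Now for the good insert.

>>> send_rows([
  [[0,0,-8.35,20,-5,0,60],[0,0,-8.35,25,-5,0,60],[0,0,-8.35,25,-5,0,60],[0,0,-8.35,25,-5,0,60],[0,0,-8.35,25,-5,0,60],[0,0,-8.35,25,-0.5,-20,60],[0,0,-8.35,20,0,-25,60],[0,0,-8.35,11,0,-25,60],[0,0,-8.35,0,0,-19,60],[0,0,0,0,0,0,60],[0,0,0,0,0,0,60]],
])

```text
time_s: 7.3
ee_pos: [0.5985, -0.1394, 0.1302]
tcp_rot: [0.0, 0.991, 0.132, -0.0]
wrist_force: [0.1, 0.4, 0.0]
opening: 0.06
gripper_force: 0.0
```

```bash
cat >> m.py <<'E'
def yaw(o):
    q=np.array(o['tcp_rot']); y=R.from_quat(q[[1,2,3,0]]).as_matrix()[:,1]; return np.degrees(np.arctan2(y[1],y[0]))
E
python3 - <<'E'
from m import *
o=telemetry.get_obs(); print(o['ee_pos'],o['q'],yaw(o))
im,W=cloud('wrist'); np.savez('wrist4',im=im,W=W)
rect(W,im,(.598,-.138),.068,.080); lugs(W,im,(.598,-.138))
E
```

```text
[ 0.59854887 -0.1394132   0.13018051] [ 0.13799475  0.54010817  0.05391048  1.74349341 -0.03615682  0.85924152
 -1.09797336] -74.81917942658316
1808 rect [ 599.4 -138.3] [33.8 25. ] 14.0 z 0.0751
  lug 87 [ 593.8 -114.9   24.3]
  lug 62 [ 604.8 -161.    24.3]
```

>>> send_rows([
  [[0,0,-1.2,0.5,1,-20,60],[0,0,0,0,0,-20,60],[0,0,0,0,0,-14,60],[0,0,0,0,0,-7,60],[0,0,0,0,0,0,60],[0,0,0,0,0,0,20],[0,0,0,0,0,0,20],[0,0,0,0,0,0,20],[0,0,0,0,0,0,20],[0,0,0,0,0,0,20]],
], squeeze=60)

```text
time_s: 8.35
ee_pos: [0.5996, -0.1378, 0.0697]
tcp_rot: [0.0, 0.993, 0.119, 0.001]
wrist_force: [-1.4, -0.0, 7.1]
opening: 0.0234
gripper_force: 58.6
```

```bash
python3 - <<'E'
from m import *
o=telemetry.get_obs(); print(o['ee_pos'],yaw(o),o['wrist_force'],o['moment'])
im,W=cloud('wrist'); np.savez('wrist5',im=im,W=W)
rect(W,im,(.598,-.138),.068,.080,.02); lugs(W,im,(.598,-.138))
E
```

```text
[ 0.59958384 -0.13784473  0.06965581] -76.34059350724117 [-1.3587352  -0.01125151  7.06575516] [ 0.10858738  0.3450786  -0.02545651]
3772 rect [ 599.4 -138. ] [34.3 31.1] 15.6 z 0.0752
  lug 116 [ 593.4 -114.3   24.3]
  lug 123 [ 604.5 -160.3   24.5]
```

>>> send_rows([
  [[0,0,0,0,0,25,20],[0,0,0,0,0,35,20],[0,0,8.4,-15,0,35,20],[0,0,8.4,-25,0,0,20],[0,0,8.4,-30,5,0,20],[0,0,8.4,-30,10,0,20],[0,0,8.4,-25,20,0,20],[0,0,8.4,-20,25,0,20],[0,0,8.4,-17,25,0,20],[0,0,8.4,-10,20,0,20],[0,0,8.4,-5,14.5,0,20],[0,0,0,0,0,0,20]],
])

```text
time_s: 9.6
ee_pos: [0.4216, -0.0168, 0.1641]
tcp_rot: [0.0, 0.709, 0.705, 0.0]
wrist_force: [0.3, 0.2, -1.8]
opening: 0.023
gripper_force: 59.4
```

>>> send_rows([
  [[0,0,0,0,0,0,20],[0,0,0,0,0,0,20]],
])

```text
time_s: 9.8
ee_pos: [0.4224, -0.0189, 0.1639]
tcp_rot: [0.0, 0.713, 0.701, -0.0]
wrist_force: [-0.2, 0.3, -1.5]
opening: 0.0231
gripper_force: 59.4
```

```bash
python3 - <<'E'
from m import *
o=telemetry.get_obs(); print(o['ee_pos'],yaw(o),o['wrist_force'],o['moment'],R.from_quat(np.array(o['tcp_rot'])[[1,2,3,0]]).as_matrix()[:,2])
im,W=cloud('wrist'); np.savez('wrist6',im=im,W=W); socket(W)
zs=o['ee_pos'][2]-.065
m=(W[...,2]>zs+.005)&(W[...,2]<zs+.025)&(im.min(-1)>110)&(np.hypot(W[...,0]-.4225,W[...,1]+.018)<.045)
print('lugpx',m.sum()); 
n,l=cv2.connectedComponents(m.astype(np.uint8))
for i in range(1,n):
    if (l==i).sum()>8:print((l==i).sum(),(W[l==i].mean(0)*1e3).round(1),(W[l==i].min(0)*1e3).round(1),(W[l==i].max(0)*1e3).round(1))
save('w6.png',im)
E
```

```text
[ 0.42235004 -0.01893981  0.1638615 ] -0.9293396725482096 [-0.24540465  0.25129627 -1.50744939] [ 0.00942934 -0.00450883 -0.01229123] [ 1.64788737e-04 -2.18120390e-04 -9.99999963e-01]
3993 plate z 0.07032586058939005 outer ((422.26507568359375, -18.131120681762695), 38.666988372802734)
outer 2077.09375 rect [421.98649597  -6.80378723] [76.25091553 54.6476593 ] 0.6250200867652893 cent [422.43816104  -3.738147  ] moment ang -0.38685474566906125 ell [422.29811859 -11.61528015]
lugpx 381
21 [401.5 -14.5 109.7] [395.3 -14.9 108.7] [407.8 -13.8 110.9]
27 [443.7 -15.  110.4] [438.  -15.4 109.2] [450.2 -14.3 113.1]
151 [398.8 -18.  118.4] [394.7 -22.6 116.4] [404.3 -14.5 120.4]
174 [446.4 -18.9 118.8] [440.8 -24.5 116.9] [450.9 -15.1 120.3]
```

View pics/w6.png

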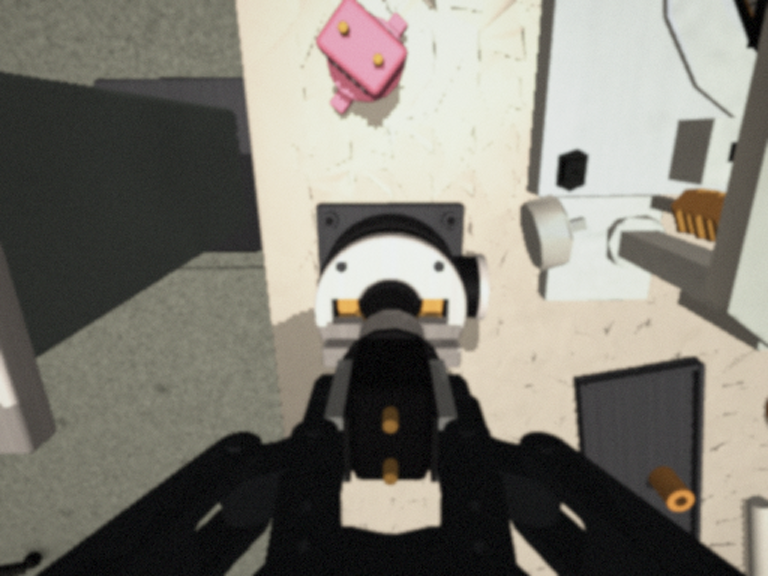

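Both lugs, at (350,340) and (433,340), line up with the slots. The insert needs to move about +0.8 mm in y.

>>> send_rows([
  [[0,0,0,-0.2,0.8,0,20],[0,0,0,0,0,-10,20],[0,0,0,0,0,-12,20],[0,0,0,0,0,-8,20],[0,0,0,0,0,-5,20],[0,0,0,0,0,-5,20],[0,0,0,0,0,0,20]],
])

```text
time_s: 10.55
ee_pos: [0.4216, -0.0175, 0.1231]
tcp_rot: [-0.0, 0.712, 0.702, -0.0]
wrist_force: [-0.6, 0.6, -1.5]
opening: 0.0229
gripper_force: 59.4
```

>>> send_rows([
  [[0,0,0,0,0,-4,20],[0,0,0,0,0,-4,20],[0,0,0,0,0,-2,20],[0,0,0,0,0,0,20],[0,0,0,0,0,0,20]],
])

```text
time_s: 11.05
ee_pos: [0.4219, -0.0175, 0.1138]
tcp_rot: [-0.0, 0.712, 0.702, -0.0]
wrist_force: [-1.4, -0.4, -1.5]
opening: 0.0231
gripper_force: 59.4
```

```bash
python3 - <<'E'
from m import *
o=telemetry.get_obs(); print(o['ee_pos'],yaw(o),o['wrist_force'],o['moment'],o['q'])
E
```

```text
[ 0.42190476 -0.01748762  0.11380962] -0.7492690781740498 [-1.397062   -0.40033487 -1.46939342] [-0.05666541  0.02257246  0.0060405 ] [ 0.19026564  0.28857421 -0.2486934   2.20898989  0.11517013  0.65572108
 -0.15305574]
```

>>> send_rows([
  [[0,0,0,0,0,-2,20],[0,0,0,0,0,-2,20],[0,0,0,0,0,-2,20],[0,0,0,0,0,-2,20],[0,0,0,0,0,0,20],[0,0,0,0,0,0,20]],
])

```text
time_s: 11.65
ee_pos: [0.422, -0.0175, 0.1058]
tcp_rot: [0.0, 0.712, 0.702, -0.0]
wrist_force: [-0.8, -0.5, 3.3]
opening: 0.0233
gripper_force: 60.2
```

>>> send_rows([
  [[0,0,0,0,0,-2,20],[0,0,0,0,0,0,20],[0,0,0,0,0,0,20]],
])

```text
time_s: 11.95
ee_pos: [0.4219, -0.0175, 0.1038]
tcp_rot: [-0.0, 0.712, 0.702, -0.0]
wrist_force: [-0.3, -0.1, 4.5]
opening: 0.0228
gripper_force: 60.2
```

>>> send_rows([
  [[0,0,0,0,0,-0.7,20],[0,0,0,0,0,0,20],[0,0,0,0,0,0,20]],
], squeeze=80)

```text
time_s: 12.25
ee_pos: [0.4219, -0.0175, 0.1031]
tcp_rot: [0.0, 0.712, 0.702, -0.0]
wrist_force: [0.0, 0.5, 4.2]
opening: 0.0227
gripper_force: 79.8
```

```bash
python3 - <<'E'
from m import *
o=telemetry.get_obs(); print(o['ee_pos'],yaw(o),o['wrist_force'],o['moment'])
im,W=cloud('wrist')
# collar/lug visibility: points above plate near the axis
for n in('wrist','side'):
    im,W=cloud(n); r=np.hypot(W[...,0]-.4223,W[...,1]+.018)
    m=(r<.020)&(W[...,2]>.066)&(W[...,2]<.082); print(n,np.histogram(W[m][:,2]*1e3,np.arange(66,83,1)))
E
```

```text
[ 0.42191444 -0.01749271  0.1030686 ] -0.7503954434932861 [0.00462861 0.48623362 4.19881876] [ 0.04903791  0.23780452 -0.02878728]
wrist (array([  0,   0,   0,  39,  93,  34,  31,  75, 160,  76,  43,  34,  31,
        40,  44,  33]), array([66, 67, 68, 69, 70, 71, 72, 73, 74, 75, 76, 77, 78, 79, 80, 81, 82]))
side (array([1, 1, 2, 3, 6, 2, 3, 5, 2, 4, 6, 3, 2, 0, 2, 1]), array([66, 67, 68, 69, 70, 71, 72, 73, 74, 75, 76, 77, 78, 79, 80, 81, 82]))
```

>>> send_rows([
  [[0,0,-4,0,0,0,20],[0,0,-4,0,0,0,20],[0,0,-4,0,0,0,20],[0,0,-4,0,0,0,20],[0,0,-4,0,0,0,20],[0,0,0,0,0,0,20],[0,0,0,0,0,0,20]],
])

```text
time_s: 13.1
ee_pos: [0.4222, -0.0176, 0.1032]
tcp_rot: [0.0, 0.822, 0.569, 0.0]
wrist_force: [2.1, -2.0, 4.8]
opening: 0.0231
gripper_force: 79.9
```

```bash
cat > s.py <<'E'
from m import *
o=telemetry.get_obs(); print(o['ee_pos'].round(4),yaw(o).round(2),o['wrist_force'].round(2),o['moment'].round(3),o['q'][6])
im,W=cloud('wrist'); rect(W,im,(.4222,-.018),o['ee_pos'][2]-.002,o['ee_pos'][2]+.016,.0215)
r=np.hypot(W[...,0]-.4223,W[...,1]+.018)
m=(r<.020)&(W[...,2]>.072)&(W[...,2]<.078); print('collar top',np.histogram(W[m][:,2]*1e3,np.arange(72,79,.5))[0])
E
python3 s.py
```

```text
[ 0.4222 -0.0176  0.1032] -20.62 [ 2.05 -2.02  4.83] [-0.529 -0.348  0.092] -0.4737210052856296
4871 rect [422.6 -17.5] [34.2 39.8] 71.0 z 0.109
collar top [12 27 22 45 64 77 77 26 20 12 18 20  0]
```

>>> send_rows([
  [[0,0,-5,0,0,0,20],[0,0,-5,0,0,0,20],[0,0,-5,0,0,0,20],[0,0,-5,0,0,0,20],[0,0,-5,0,0,0,20],[0,0,-5,0,0,0,20],[0,0,-5,0,0,0,20],[0,0,-5,0,0,0,20],[0,0,-5,0,0,0,20],[0,0,-5,0,0,0,20],[0,0,0,0,0,0,20],[0,0,0,0,0,0,20]],
])

```text
time_s: 14.35
ee_pos: [0.4226, -0.0179, 0.1033]
tcp_rot: [0.0, 0.986, 0.168, 0.001]
wrist_force: [3.5, -5.6, 5.0]
opening: 0.0226
gripper_force: 79.8
```

```bash
python3 s.py
```

```text
[ 0.4226 -0.0179  0.1033] -70.68 [ 3.47 -5.57  4.97] [-1.482 -1.121  0.182] -1.258033323961512
4888 rect [422.3 -18.1] [34.5 40.3] 20.2 z 0.109
collar top [16 22 24 33 56 85 78 40 21  7 15 21  0]
```

>>> send_rows([
  [[0,0,-3,0.2,-0.3,0,20],[0,0,-3,0.1,-0.2,0,20],[0,0,-2,0,0,0,20],[0,0,0,0,0,0,20],[0,0,0,0,0,0,20]],
])

```text
time_s: 14.9
ee_pos: [0.4228, -0.0183, 0.1033]
tcp_rot: [0.0, 0.995, 0.099, 0.001]
wrist_force: [2.7, -3.8, 4.9]
opening: 0.0229
gripper_force: 80.0
```

```bash
python3 s.py
```

```text
[ 0.4228 -0.0183  0.1033] -78.67 [ 2.7  -3.82  4.92] [-0.969 -0.923  0.199] -1.3818405593751488
4896 rect [422.4 -18.1] [34.4 40.2] 12.9 z 0.109
collar top [15 20 23 41 61 91 79 36 12  8 23 12  0]
```

>>> send_rows([
  [[0,0,-2,0,0,0,20],[0,0,0,0,0,0,20],[0,0,0,0,0,0,20]],
])

```text
time_s: 15.25
ee_pos: [0.4228, -0.0183, 0.1032]
tcp_rot: [0.0, 0.997, 0.081, 0.001]
wrist_force: [3.9, -3.8, 4.2]
opening: 0.0231
gripper_force: 80.0
```

```bash
python3 s.py
```

```text
[ 0.4228 -0.0183  0.1032] -80.67 [ 3.86 -3.8   4.22] [-0.997 -0.958  0.168] -1.41313748050704
4905 rect [422.4 -18. ] [34.1 40.4] 9.2 z 0.109
collar top [22 23 25 33 63 77 71 50 12 19 18 13  0]
```

>>> send_rows([
  [[0,0,-2,0,0,0,20],[0,0,0,0,0,0,20],[0,0,0,0,0,0,20]],
])

```text
time_s: 15.6
ee_pos: [0.4228, -0.0183, 0.1033]
tcp_rot: [0.0, 0.998, 0.064, 0.001]
wrist_force: [2.1, -4.1, 5.3]
opening: 0.0228
gripper_force: 80.0
```

```bash
python3 s.py
```

```text
[ 0.4228 -0.0183  0.1033] -82.64 [ 2.05 -4.13  5.26] [-1.103 -0.894  0.491] -1.444182549527846
4906 rect [422.4 -17.9] [34.4 40.3] 6.6 z 0.109
collar top [17 26 22 31 65 78 70 45 16 10 16 21  0]
```

>>> send_rows([
  [[0,0,-1.5,0,0,0,20],[0,0,0,0,0,0,20],[0,0,0,0,0,0,20]],
])

```text
time_s: 15.95
ee_pos: [0.4228, -0.0183, 0.1033]
tcp_rot: [0.0, 0.999, 0.051, 0.001]
wrist_force: [4.1, -4.3, 4.6]
opening: 0.0232
gripper_force: 80.3
```

```bash
python3 s.py
```

```text
[ 0.4228 -0.0183  0.1033] -84.11 [ 4.06 -4.26  4.56] [-1.256 -0.942  0.883] -1.4673954137126268
4907 rect [422.4 -18.1] [34.4 40.4] 7.3 z 0.109
collar top [16 29 25 35 65 79 69 40 17 14 11 17  0]
```

The turning moment rose from 0.17 to 0.88 N m, so the insert is at its stop and held there. Handing in.

```bash
python3 -c "
from h import *
print(order.job_done())"
```

```text
the job is handed in; nothing more can be done
None
```

The broken insert stands released in the reject bin; the good insert is pressed in, turned clockwise to its stop (turning moment rose sharply there) and still gripped, and the job was handed in at about 16 s; no verdict was returned.

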